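# Fit the blade holder in the vinyl cutter

### The job

Fit the blade holder into the vinyl cutter: take it from the tool rack, set its collar down on the tool head's seat and press it gently back into the V until it is fully home, bearing on both flanks. Then let go of it and swing the clamp arm fully shut across it. Be gentle with the tool head, and leave the other tools and things where they are.

Things in the scene. Friction and masses are not known exactly. Their poses are not given: they have to be found in the camera images.
- blade_holder: bare aluminium blade holder, about 45 g, upright in one hole of the rack, hanging by its collar. Origin on its axis at the collar's underside, z up; round, yaw means nothing. Collar 28 mm wide, 0 to 4 mm; above it a stout straight head, 16 mm diameter, ringed, 4 to 38 mm (grip it here); below it a straight 14 mm shank to -24 mm, then a thin brass nose to -34 mm
- v_park (a point): on the cutter: where the blade holder's origin would be, seated, if the carriage stood exactly at its park mark; 125 mm above the table. z up, x straight into the V, y left along the rail. The carriage with the V really stands up to 12 mm off, along y either way (its motor holds it there; not reported: look or feel). In x and z the seated place is exact
- cutter: white desktop vinyl cutter, 420 mm wide, 190 deep, 142 high, fixed. Origin at the centre of its underside, v_park at (-15, -50, 125) mm from it, axes parallel to v_park's. Within 88 mm of v_park only the clamp's tab stands higher than v_park; the platen lies 49 mm below it, the end housings rise 17 mm above it. On it, a black carriage with the tool head: a steel V-block
- park_mark (a point): small black pointer on the cutter's rear cover, 81 mm behind v_park. Tool head: upright steel V, open to -x, flanks at 45 degrees to x, 23 mm deep, mouth 38 mm wide; the V's flat top, at v_park's height, is the seat for the collar. A 14 mm shank off the V's middle by some mm touches one flank as many mm short of home. Let go on the seat, the holder stands by itself
- clamp (a joint): angle of the tool head's black clamp arm, rad: 0 = shut across the V's mouth, its pad on a seated shank; starts open at 1.7 to 2.1, stop at 2.25. Stiff upright hinge, 14 mm in front (-x) and 26 mm left (+y) of the seated axis; 1.5 N at the tab moves it and it stays. Bar 6 mm thick, 62 mm long, 7 to 19 mm below the seat: shut it points to -y, at 1.57 to -x, more: on towards +y
- tab_shut (a point): where the top of the clamp arm's thumb tab comes to when it is shut, carriage at its mark. The tab: an upright plate 58 mm from the hinge, 5 mm thick, 14 mm along the arm, from 20 mm below to 14 mm above the seat. Push it from outside (away from the V) round the hinge. Axes as v_park's
- cutting_strip (a point): on the white strip of the platen, 48 mm below v_park. Tool head: fixed sideways, but yields downward on a return spring: from about 3 N of push it sinks 1.2 mm per N to a stop at 5 mm, and rises when let go. A shank pressed firmly into the V grips by friction and takes the head down instead of sliding down to the seat. Delicate: push with about 5 to 12 N; 25 N damages it
- tool_rack: grey block, 44 x 160 x 46 mm, fixed on the table, with three upright through holes of 17 mm diameter in a row along its y at -50, 0 and 50 mm. Origin at the centre of its underside
- pen: plotter pen in the rack: slim grey plastic, 10 mm thick barrel 52 mm high above a 28 mm collar. Leave it. Origin as for the blade holder
- scorer: creasing tool in the rack: low grey mushroom-shaped knob, 22 mm wide and 18 mm high above a 28 mm collar. Leave it. Origin as for the blade holder
- tape_roll: roll of paper tape lying on the cutting mat, 90 mm across, 24 mm high. Leave it. Origin at the centre of its underside
- squeegee: flat white plastic squeegee, 70 x 100 mm, 8 mm high, lying on the cutting mat. Leave it. Origin at the centre of its underside
Not all that is in view belongs to the job. What is shaped like the blade_holder but red is not meant.

How it is judged (in metres and radians):
On the way:
1. before the clamp is shut the holder is pressed home in the V with 4 N or more for 0.3 s: within 1.5 mm of full depth, at most 1.5 mm above the seat's height, upright (x of blade_holder in the frame of v_park between -0.0015 and 0.0015 m and y of blade_holder in the frame of v_park between -0.015 and 0.015 m and z of blade_holder in the frame of v_park between -0.0075 and 0.0015 m and angle between blade_holder's own z axis and vertical below 0.1 rad and contact force between blade_holder and cutter above 4 N and value of joint clamp above 0.5 rad), for 0.3 s.
At the end, for the whole second after the job is handed in: the blade holder stands upright (within 0.06 rad) and at rest in the tool head, fully home in the V (within 1.5 mm in depth, wherever the carriage stands along the rail) with its collar down on the seat (within 1.5 mm), and the clamp arm is shut across it (joint below 0.06 rad) (x of blade_holder in the frame of v_park between -0.0015 and 0.0015 m and y of blade_holder in the frame of v_park between -0.015 and 0.015 m and z of blade_holder in the frame of v_park between -0.0015 and 0.0015 m and angle between blade_holder's own z axis and vertical below 0.06 rad and value of joint clamp below 0.06 rad and linear speed of blade_holder below 0.02 m/s); the robot touches nothing.
It fails at once if while the clamp is open, the blade holder is pushed hard against the cutter: its contact forces there add up to more than 40 N (contact force between blade_holder and cutter above 40 N and value of joint clamp above 0.3 rad).
It fails at once if the fingers push on the cutter or its clamp arm with more than 25 N (contact force between the fingers and cutter above 25 N).
It fails at once if another tool, the tape roll or the squeegee is moved by more than 15 mm (distance of any of pen, scorer, tape_roll, squeegee from where it was at the start of the episode above 0.015 m).
It also fails if it takes over 64 s, if anything falls off the work surface, if the arm or the gripper's body presses on something with over 40 N, if the wrist force passes 120 N, or if a joint passes its speed limit or range.

### The arm

A 7-joint arm with a two-finger parallel gripper is mounted at the origin on the work surface. World frame = base frame: x ahead of the robot, y to its left, z up, the work surface at z = 0. Lengths are in mm, angles in rad, forces in N, time in s.
With the tool pointing down it reaches from about 400 to 875 mm from the base axis. Payload 4.4 kg.
Tool frame: the origin (TCP) lies at the very end of the fingers, on their centre line; the grasp point (between the pads) lies 19 mm behind it (ctrl.grasp_offset is the distance from the TCP to the grasp point, in mm); z points along the fingers, y is the line along which they close (so a half turn about z gives the same grasp; the last joint's range is limited). The gripper opens to 85 mm and grips with 20 to 120 N. Pads are 22 mm wide; open, the fingers measure 114 mm over their backs; the gripper's body (76 mm by 85 mm) begins 54 mm behind the grasp point. The pads swing forward as they close: fully open they stand 13 mm farther back than shut.
Start: joints at [1.223, 0.628, 0.038, 1.517, -0.027, 0.996, -0.02], TCP at [180.783, -624.368, 231.313] pointing down, gripper open.
Joint ranges: [-3.06, 3.06], [-0.37, 2.12], [-1.25, 1.32], [0.18, 2.47], [-1.1, 4.24], [0.23, 1.98], [-2.94, 2.94]. Speed limits (rad/s): [2.57, 2.57, 3.14, 3.14, 3.14, 3.14, 3.14].

### API

Orientations are given as [roll, pitch, yaw] about the fixed x, y, z axes, in that order (R = Rz(yaw) Ry(pitch) Rx(roll)).
In Python, from cell import status, cams, ctrl gives the robot as it stands.
- The arm moves only by the tool move_arm, never from a script. Its argument "plan" is a list of rows, each a list of 3 entries, a list of its own where there are three numbers: the shift along the world's x, y, z in mm, then the turn, a rotation vector about the world's x, y, z in degrees, then the opening, from 0 (shut) to 1 (fully open). In form: [[[x, y, z], [wx, wy, wz], gripper], ...]. A call has 1 to 10 rows; each row shifts and turns the commanded pose from where the row before left it; what a row does not reach is not made up. A row lasts 1/8 s, in which the tool goes at most 62.5 mm and 10.7 degrees, less where a joint would pass 70% of its speed; a pose out of reach is approached as far as the arm can. A call with a gripper value outside its range is refused whole. The fingers move at their own pace and stop on an object; the grip force is fixed at half the most. Time passes only in rows, so rows that do not move let the fingers close. It gives the time, the measured TCP pose, the force, the opening and the grip force at its end, in the units of the state.
- status.read_state(): the state, without advancing time (a new reading comes with each control period).
- cams.get_image(name): name is "side" or "top" or "wrist"; returns the picture (420x560x3 uint8, blue, green, red); there is no depth.
- cams.camera_params(name): a dict with "K" (3x3 intrinsics, pixels), "k1" (the pictures are not rectified: a ray, as slopes to the right and down, at radius r is drawn at 1 + k1 r^2 times it, then the intrinsics apply), "pose" (4x4, takes a point from camera to world coordinates); the wrist camera has in their place "tool_from_camera" (4x4, takes a point from camera to tool coordinates, whose origin is the TCP and whose axes are the flange's). Camera axes: x right, y down, z forward; pixel columns grow to the right and rows downward; lengths in mm; the calibration is good to about 2 mm. A picture is of the moment at which its call begins: read the wrist's pose just before it. camera_params takes no time and is no camera call.
- ctrl.finish_job(): hands the job in; it is judged then, once.
The state is a dict: "clock": time; "qpos": joint angles; "qd": joint speeds; "tau": joint torques, N m; "eef_pos": TCP position; "tool_rot": TCP orientation; "force": force on the tool from outside, world axes, zero at the start; "torque": the same for the moment, N m; "width": finger opening in mm; "gripper_force": force on a finger pad.
Only numpy, scipy, OpenCV 4.12 (cv2) and the standard library are available. Lean on these libraries where they do the work, as an engineer would, in place of code of your own. Each camera call takes 0.05 s, during which the arm holds its last target. There are 200 camera calls.

## Working session

There is one attempt and no reset: what is moved stays moved. The work goes in short steps, Python scripts to look and compute and a tool call to move; the robot and the scene stay as the last step left them, time stands still between calls to the robot, and variables do not carry over. Pictures are saved under pics/ and viewed, at most 10 in all, crops included, and the job is handed in when it is done.

Besides the shell and the picture viewer there is one more tool, called after ">>>" as name([rows], argument=value, ...), one row to a line, values as JSON. move_arm: Moves the arm, as the interface text tells. Its arguments: {"type":"object","properties":{"plan":{"type":"array","items":{"type":"array"}}},"required":["plan"]}

```bash
ls; mkdir -p pics; python3 - <<'E'
from cell import status,cams,ctrl
import cv2,numpy as np
print(status.read_state(),ctrl.grasp_offset)
for n in ("side","top"):
    cv2.imwrite(f"pics/{n}0.png",cams.get_image(n)); p=cams.camera_params(n); print(n,np.round(p["K"],1).tolist(),p["k1"],np.round(p["pose"],3).tolist())
p=cams.camera_params("wrist");print({k:np.round(v,3).tolist() for k,v in p.items()})
E
```

```text
pics
{'clock': 0.0, 'qpos': array([ 1.22319342,  0.62933569,  0.03840062,  1.51839815, -0.0269787 ,
        0.99629702, -0.02000898]), 'qd': array([ 0.00049436, -0.00020241, -0.00072008,  0.00082454, -0.00096344,
       -0.00022968, -0.00019121]), 'tau': array([ 1.31222252e-03, -5.63403940e+01,  1.22596063e+00, -1.93444455e+01,
        1.06939909e-02,  1.06661010e-02, -3.22169235e-06]), 'eef_pos': array([ 180.62322268, -623.73255587,  230.38546723]), 'tool_rot': array([-3.13967139e+00,  1.90785763e-05,  2.81838290e-01]), 'force': array([-1.02135609, -0.00209249,  0.61630531]), 'torque': array([-0.00333792, -0.00305918, -0.02407067]), 'gripper_force': 0.0, 'width': 85.61769302389112} 18.700000000000003
side [[478.0, 0.0, 288.8], [0.0, 478.0, 214.5], [0.0, 0.0, 1.0]] 0.01259080003328143 [[-0.739, -0.502, 0.449, -9.245], [-0.673, 0.554, -0.49, 537.483], [-0.003, -0.664, -0.748, 966.665], [0.0, 0.0, 0.0, 1.0]]
top [[463.2, 0.0, 285.3], [0.0, 463.2, 205.8], [0.0, 0.0, 1.0]] 0.0015408081833161904 [[0.083, -0.971, 0.225, 283.973], [-0.997, -0.08, 0.023, -34.827], [-0.004, -0.226, -0.974, 1201.797], [0.0, 0.0, 0.0, 1.0]]
{'K': [[337.359, 0.0, 284.164], [0.0, 337.359, 207.784], [0.0, 0.0, 1.0]], 'k1': -0.079, 'tool_from_camera': [[-0.0, -0.958, -0.287, 73.183], [1.0, 0.0, -0.0, 0.072], [0.0, -0.287, 0.958, -142.024], [0.0, 0.0, 0.0, 1.0]]}
```

View pics/top0.png

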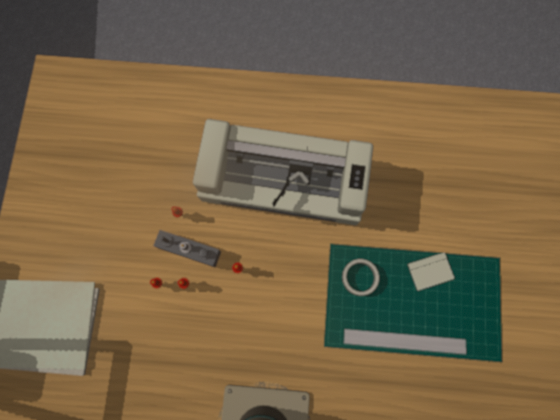

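View pics/side0.png

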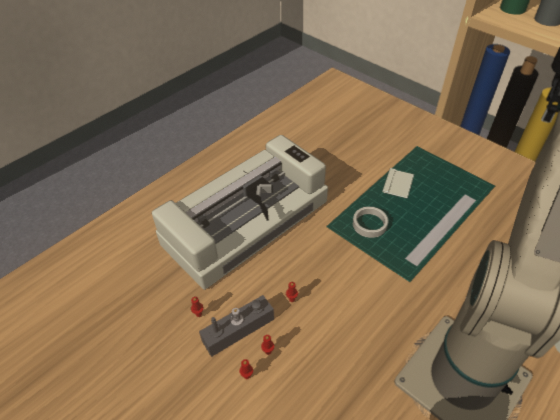

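The top view shows the cutter around (285,170), with the V at about (298,178) and the arm pointing down-left to (276,204). The rack is at (187,248), with the bare aluminium holder in its middle hole at about (185,247). Red decoys stand around it, and the tape and squeegee are on the mat to the right. The side view agrees.

```bash
cat > h.py <<'E'
import numpy as np,cv2
from scipy.spatial.transform import Rotation as R
from cell import status,cams,ctrl
def cam(n):
    p=cams.camera_params(n)
    if n=="wrist":
        s=status.read_state(); T=np.eye(4); T[:3,:3]=R.from_euler('xyz',s['tool_rot']).as_matrix(); T[:3,3]=s['eef_pos']
        return p["K"],p["k1"],T@p["tool_from_camera"]
    return p["K"],p["k1"],np.array(p["pose"])
def ray(c,uv):
    K,k1,P=c; d=np.array([(uv[0]-K[0,2])/K[0,0],(uv[1]-K[1,2])/K[1,1]]); x=d.copy()
    for _ in range(20): x=d/(1+k1*(x@x))
    return P[:3,3],P[:3,:3]@np.array([x[0],x[1],1])
def atz(c,uv,z):
    o,d=ray(c,uv); return o+d*(z-o[2])/d[2]
def proj(c,X):
    K,k1,P=c; q=P[:3,:3].T@(np.asarray(X,float)-P[:3,3]); x=q[:2]/q[2]; x=x*(1+k1*(x@x)); return np.array([K[0,0]*x[0]+K[0,2],K[1,1]*x[1]+K[1,2]])
def tri(rs):
    A=0;b=0
    for o,d in rs:
        d=d/np.linalg.norm(d); M=np.eye(3)-np.outer(d,d); A=A+M; b=b+M@o
    return np.linalg.solve(A,b)
def crop(img,x0,y0,x1,y1,f,name):
    cv2.imwrite(name,cv2.resize(img[y0:y1,x0:x1],None,fx=f,fy=f,interpolation=cv2.INTER_CUBIC))
E
python3 - <<'E'
from h import *
crop(cv2.imread('pics/top0.png'),145,115,385,285,3.3,'pics/topc.png')
crop(cv2.imread('pics/side0.png'),145,130,335,355,2.6,'pics/sidec.png')
E
```

```text
(no output)
```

View pics/topc.png

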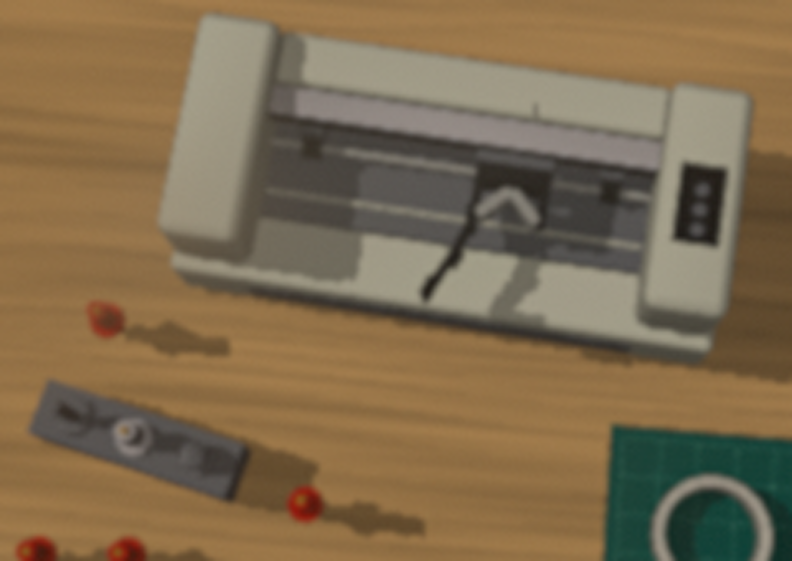

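View pics/sidec.png

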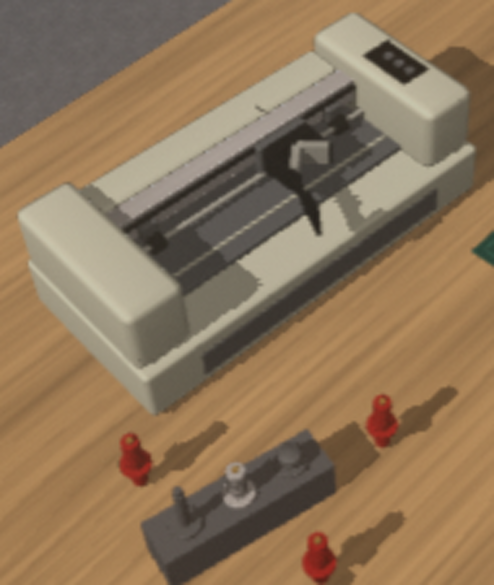

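The crops show the holder head top at topc (131,430) and sidec (236,467). The V apex is at topc (509,188) and sidec (297,142). The clamp tab is at topc (427,292) and sidec (319,230), and the pointer at topc (535,108).

```bash
python3 - <<'E'
from h import *
t=cam("top");s=cam("side")
T=lambda x,y:(145+x/3.3,115+y/3.3)
S=lambda x,y:(145+x/2.6,130+y/2.6)
np.set_printoptions(precision=1,suppress=True)
print("holder top tri",tri([ray(t,T(131,430)),ray(s,S(236,467))]),atz(t,T(131,430),84),atz(s,S(236,467),84))
print("tab",tri([ray(t,T(427,290)),ray(s,S(319,230))]),atz(t,T(427,292),139))
for n,p in dict(apex=(509,188),pl=(476,215),pr=(540,222)).items(): print(n,atz(t,T(*p),125))
print('pointer',atz(t,T(535,108),130), tri([ray(t,T(535,108)),ray(s,S(259,106))]))
L=[atz(t,T(*p),142) for p in ((205,14),(162,232),(750,92),(724,318))]
print(np.array(L)); print(np.linalg.norm(L[0]-L[2]),np.linalg.norm(L[0]-L[1]))
Rk=[atz(t,T(*p),46) for p in ((48,380),(30,430),(247,450),(229,500))];print(np.array(Rk),np.linalg.norm(Rk[0]-Rk[2]),np.mean(Rk,0))
E
```

```text
holder top tri [425.1 228.9  78.2] [423.5 227.   84. ] [423.1 231.3  84. ]
tab [540.   16.6 104.1] [532.7  16.3 139. ]
apex [619.3 -36.2 125. ]
pl [596.7 -13.7 125. ]
pr [595.2 -60.8 125. ]
pointer [681.  -50.7 130. ] [683.7 -51.  121.8]
[[ 730.3  199.7  142. ]
 [ 560.5  210.1  142. ]
 [ 701.9 -206.9  142. ]
 [ 530.5 -195.5  142. ]]
407.57767962028964 170.08725304627603
[[461.4 304.5  46. ]
 [421.9 312.6  46. ]
 [420.4 146.   46. ]
 [381.7 155.2  46. ]] 163.73907460664736 [421.3 229.6  46. ]
```

>>> move_arm([
  [[20,10,40],[0,0,0],1],
  [[48,35,10],[0,0,6],1],
  [[48,35,0],[0,0,6],1],
  [[48,35,0],[0,0,6],1],
  [[48,35,0],[0,0,6],1],
  [[48,35,0],[0,0,6],1],
  [[20,50,0],[0,0,6],1],
  [[20,50,0],[0,0,6],1],
  [[20,50,0],[0,0,6],1],
  [[20,50,0],[0,0,6],1],
])

```text
clock: 1.35
eef_pos: [521.0, -237.7, 281.0]
tool_rot: [-3.141, -0.0, 1.228]
force: [0.9, -0.1, -1.3]
width: 85.4
gripper_force: 0.0
```

```bash
python3 -c "
from h import *
s=status.read_state();print(s['qpos'].round(2),s['eef_pos'].round(1),s['tool_rot'].round(3))"
```

```text
[ 0.55  0.47 -0.25  1.67  0.13  1.02 -0.09] [ 521.  -237.7  281. ] [-3.141 -0.     1.228]
```

>>> move_arm([
  [[20,50,0],[0,0,5.4],1],
  [[20,50,-5],[0,0,0],1],
  [[20,50,-5],[0,0,0],1],
  [[20,50,-5],[0,0,0],1],
  [[0,0,0],[0,0,0],1],
  [[0,0,0],[0,0,0],1],
  [[0,0,0],[0,0,0],1],
])

```text
clock: 2.22
eef_pos: [600.3, -41.5, 266.2]
tool_rot: [-3.141, 0.001, 1.316]
force: [-0.3, -0.1, 0.3]
width: 85.6
gripper_force: 0.0
```

```bash
python3 - <<'E'
from h import *
c=cam("wrist"); np.save('c1.npy',c[2]); im=cams.get_image("wrist")
cv2.imwrite('pics/w1.png',cv2.resize(im,None,fx=1.42,fy=1.42,interpolation=cv2.INTER_CUBIC)); print(status.read_state()['eef_pos'],status.read_state()['force'],proj(c,[600,-45,125]))
E
```

```text
[600.4088006  -41.31689673 266.32443005] [-0.8168998   0.70678909 -0.21698758] [284.82187985 198.4541779 ]
```

View pics/w1.png

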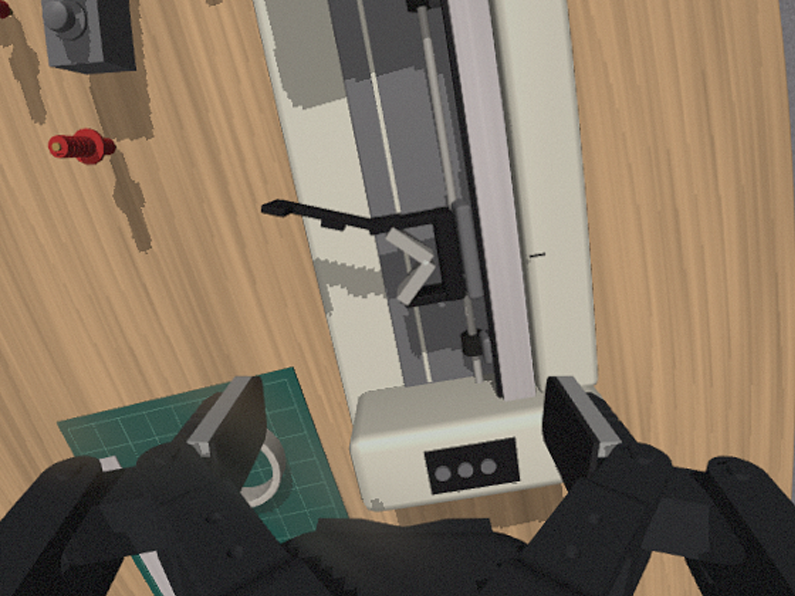

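The wrist view shows the V chevron at about (390–434, 230–303) with its apex to the right. The clamp arm runs from (375,225) to the tab at (275,208), and the pointer is at (537,255). I'll enlarge it.

```bash
python3 - <<'E'
from h import *
im=cv2.imread('pics/w1.png')
crop(im,250,180,570,330,2.5,'pics/w1c.png')
E
```

```text
(no output)
```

View pics/w1c.png

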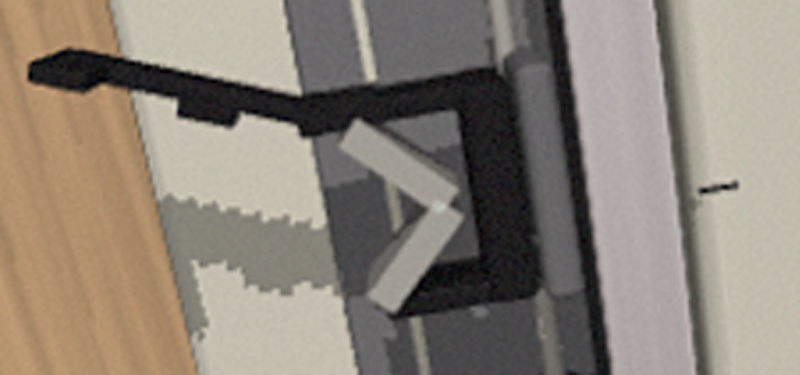

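```bash
python3 - <<'E'
from h import *
np.set_printoptions(precision=1,suppress=True)
p=cams.camera_params("wrist");c=(p["K"],p["k1"],np.load('c1.npy'))
C=lambda x,y:((250+(x+.5)/2.5)/1.42-.5,(180+(y+.5)/2.5)/1.42-.5)
t=cam("top");T=lambda x,y:(145+x/3.3,115+y/3.3)
P=tri([ray(c,C(718,188)),ray(t,T(535,108))]);print('pointer tri',P)
# cutter yaw from front edge and rear cover edges in wrist/top
a=-0.066
for z in(110,125,130,140):print(z,atz(c,C(700,190),z),atz(c,C(738,185),z))
for z,ps in((125,[(340,147),(357,118),(460,190),(462,210),(370,296),(393,314),(428,205)]),(139,[(30,68),(70,50),(65,90),(100,78)])):
  for q in ps: print(z,q,atz(c,C(*q),z))
A,B=[np.array([atz(c,C(*q),125)[:2] for q in pr]) for pr in (((340,147),(432,204)),((370,296),(425,207)))]
dA=(A[0]-A[1])/np.linalg.norm(A[0]-A[1]);dB=(B[0]-B[1])/np.linalg.norm(B[0]-B[1])
b=dA+dB;b/=-np.linalg.norm(b);print('angle',np.degrees(np.arccos(dA@dB)),'axis yaw',np.arctan2(b[1],b[0]))
# intersection
s=np.linalg.solve(np.c_[dA,-dB],B[0]-A[0]);X=A[0]+s[0]*dA;print('inner apex',X)
E
```

```text
pointer tri [683.6 -50.4 120.8]
110 [680.6 -52.2 110. ] [690.3 -53.3 110. ]
125 [677.5 -48.1 125. ] [686.7 -49.2 125. ]
130 [676.4 -46.7 130. ] [685.5 -47.8 130. ]
140 [674.4 -44.  140. ] [683.1 -45.  140. ]
125 (340, 147) [595.8 -16.1 125. ]
125 (357, 118) [601.5 -10.4 125. ]
125 (460, 190) [621.1 -33.5 125. ]
125 (462, 210) [620.4 -38.4 125. ]
125 (370, 296) [593.2 -53.9 125. ]
125 (393, 314) [597.6 -59.8 125. ]
125 (428, 205) [612.7 -35.2 125. ]
139 (30, 68) [534.3  21.2 139. ]
139 (70, 50) [544.4  22.7 139. ]
139 (65, 90) [540.4  14.5 139. ]
139 (100, 78) [548.9  15.  139. ]
angle 91.48094279978247 axis yaw -0.018686852598067755
inner apex [613.  -34.4]
```

V mouth width measures 37.9 mm (38 given) and the arm 56 mm (58), so the measurements hold. The seated axis is at about (603.3, −35.0) and cutter yaw is about −0.067. The clamp stands at about 2.0 rad. Next, above the rack.

>>> move_arm([
  [[-29,45,0],[0,0,0],1],
  [[-30,45,0],[0,0,0],1],
  [[-29,45,0],[0,0,0],1],
  [[-30,45,-20],[0,0,0],1],
  [[-29,45,-30],[0,0,0],1],
  [[-30,45,-30],[0,0,0],1],
  [[0,0,0],[0,0,0],1],
  [[0,0,0],[0,0,0],1],
  [[0,0,0],[0,0,0],1],
])

```text
clock: 3.4
eef_pos: [425.3, 229.1, 186.9]
tool_rot: [3.14, -0.0, 1.315]
force: [-0.5, -0.2, -0.4]
width: 85.3
gripper_force: 0.0
```

```bash
python3 - <<'E'
from h import *
c=cam("wrist"); np.save('c2.npy',c[2]); im=cams.get_image("wrist"); cv2.imwrite('pics/w2.png',im)
uv=proj(c,[423,229,70]);print(uv,status.read_state()['eef_pos'])
x,y=uv.astype(int); x0=max(x-130,0);y0=max(y-130,0);print(x0,y0)
crop(im,x0,y0,x0+260,y0+195,3,'pics/w2c.png')
E
```

```text
[281.15458543 203.27168161] [425.21436814 229.22581632 186.88935459]
151 73
```

View pics/w2c.png

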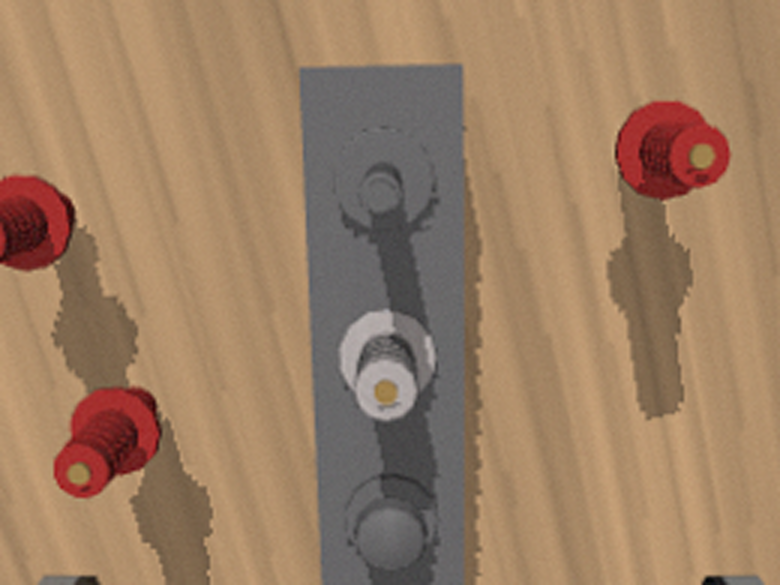

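The view shows the holder head's top centre at crop (386,390) and its collar centre at (387,356). The nearest red decoys are about 75 mm or more from the finger line, so it is clear.

```bash
python3 - <<'E'
from h import *
p=cams.camera_params("wrist");c=(p["K"],p["k1"],np.load('c2.npy'))
C=lambda x,y:(151+(x+.5)/3-.5,73+(y+.5)/3-.5)
print(atz(c,C(386,390),84).round(1),atz(c,C(387,357),50).round(1),atz(c,C(101,450),70).round(1))
l=atz(c,C(300,70),46);r=atz(c,C(463,66),46);print(np.linalg.norm(l-r),(r-l))
E
```

```text
[422.9 233.6  84. ] [422.8 233.8  50. ] [342.2 233.1  70. ]
43.64663007193142 [ 42.46622063 -10.08208421   0.        ]
```

>>> move_arm([
  [[-2.3,4.3,-20],[0,0,0],1],
  [[0,0,-35],[0,0,0],1],
  [[0,0,-35],[0,0,0],1],
  [[0,0,-25],[0,0,0],1],
  [[0,0,-15],[0,0,0],1],
  [[0,0,0],[0,0,0],1],
  [[0,0,0],[0,0,0],0],
  [[0,0,0],[0,0,0],0],
  [[0,0,0],[0,0,0],0],
  [[0,0,0],[0,0,0],0],
])

```text
clock: 4.7
eef_pos: [421.7, 235.1, 56.8]
tool_rot: [3.141, -0.001, 1.319]
force: [-1.1, -0.8, 7.0]
width: 14.2
gripper_force: 58.5
```

>>> move_arm([
  [[0,0,0],[0,0,0],0],
  [[0,0,0],[0,0,0],0],
  [[0,0,0],[0,0,0],0],
])

```text
clock: 5.08
eef_pos: [421.7, 235.1, 56.9]
tool_rot: [3.141, -0.0, 1.319]
force: [-0.7, 0.3, 4.9]
width: 14.2
gripper_force: 58.4
```

>>> move_arm([
  [[0,0,5],[0,0,0],0],
  [[0,0,15],[0,0,0],0],
  [[0,0,30],[0,0,0],0],
  [[0,0,40],[0,0,0],0],
  [[0,0,40],[0,0,0],0],
  [[0,0,20],[0,0,0],0],
  [[0,0,0],[0,0,0],0],
  [[0,0,0],[0,0,0],0],
  [[0,0,0],[0,0,0],0],
])

```text
clock: 6.2
eef_pos: [420.8, 234.4, 205.3]
tool_rot: [-3.14, 0.002, 1.319]
force: [0.1, 0.3, -0.0]
width: 13.5
gripper_force: 59.0
```

```bash
python3 - <<'E'
from h import *
c=cam("wrist"); np.save('c3.npy',c[2]); im=cams.get_image("wrist"); cv2.imwrite('pics/w3.png',im)
uv=proj(c,status.read_state()['eef_pos']);print(uv,status.read_state()['eef_pos'],status.read_state()['width'])
x,y=uv.astype(int); x0=max(x-100,0);y0=max(y-90,0);print(x0,y0)
crop(im,x0,y0,x0+200,y0+150,4,'pics/w3c.png')
E
```

```text
[284.02634661 270.08972688] [420.83846359 234.6057561  205.35778291] 14.173629065573623
184 180
```

View pics/w3c.png

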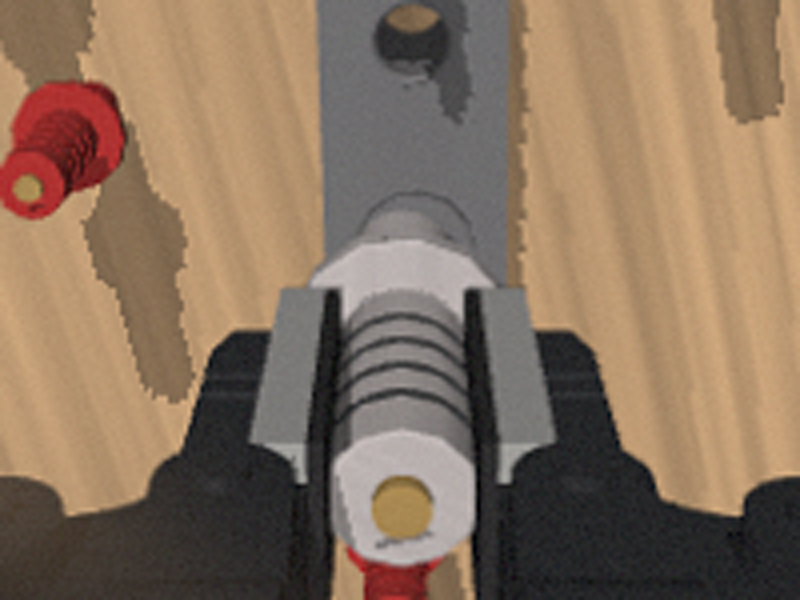

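The holder is gripped and upright between the pads. Its head top centre is at crop (404,505), and the collar lies just past the fingertips.

```bash
python3 - <<'E'
from h import *
p=cams.camera_params("wrist");P=np.load('c3.npy');c=(p["K"],p["k1"],P)
C=lambda x,y:(184+(x+.5)/4-.5,180+(y+.5)/4-.5)
e=np.array([420.8,234.5,205.4])
for q,z in(((404,500),232.5),((404,340),198.5)): X=atz(c,C(*q),z); print(X.round(1),(X-e).round(1))
E
```

```text
[420.9 233.5 232.5] [ 0.1 -1.  27.1]
[421.  234.  198.5] [ 0.2 -0.5 -6.9]
```

>>> move_arm([
  [[25,-38.3,10],[0,0,1.8],0],
  [[25,-38.3,0],[0,0,1.8],0],
  [[25,-38.3,0],[0,0,1.8],0],
  [[25,-38.3,0],[0,0,1.8],0],
  [[25,-38.3,0],[0,0,1.8],0],
  [[25,-38.3,0],[0,0,1.7],0],
  [[25,-38.3,0],[0,0,0],0],
  [[0,0,0],[0,0,0],0],
  [[0,0,0],[0,0,0],0],
  [[0,0,0],[0,0,0],0],
])

```text
clock: 7.5
eef_pos: [595.8, -31.4, 216.1]
tool_rot: [-3.141, -0.001, 1.508]
force: [-0.4, -0.4, -0.2]
width: 14.5
gripper_force: 59.0
```

>>> move_arm([
  [[0.4,-2.2,-10],[0,0,0],0],
  [[0,0,-20],[0,0,0],0],
  [[0,0,-20],[0,0,0],0],
  [[0,0,-15],[0,0,0],0],
  [[0,0,-8],[0,0,0],0],
  [[0,0,-3],[0,0,0],0],
  [[0,0,0],[0,0,0],0],
  [[0,0,0],[0,0,0],0],
])

```text
clock: 8.5
eef_pos: [597.3, -35.4, 140.9]
tool_rot: [3.14, -0.0, 1.505]
force: [0.2, 0.5, -0.1]
width: 14.2
gripper_force: 59.0
```

```bash
python3 - <<'E'
from h import *
c=cam("wrist"); np.save('c4.npy',c[2]); im=cams.get_image("wrist"); cv2.imwrite('pics/w4.png',im)
s=status.read_state();print(s['eef_pos'],s['force'])
crop(im,184,150,384,300,4,'pics/w4c.png')
E
```

```text
[597.25844383 -35.3763679  140.8610559 ] [ 0.19542277 -0.21408347 -0.59870982]
```

View pics/w4c.png

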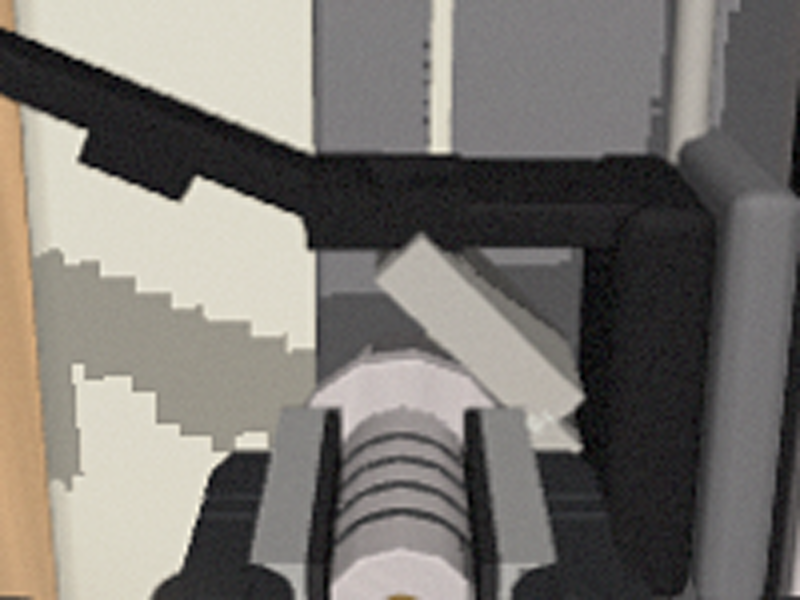

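The V's left plate is visible beside the collar: inner front corner (376,278), outer front corner (421,233), outer apex (582,398).

```bash
python3 - <<'E'
from h import *
p=cams.camera_params("wrist");c=(p["K"],p["k1"],np.load('c4.npy'))
C=lambda x,y:(184+(x+.5)/4-.5,150+(y+.5)/4-.5)
e=np.array([597.26,-35.38]); h=e+[0.1,-.8]
Ax=np.array([[.998,-.066],[.066,.998]])
print(np.round(Ax@(atz(c,C(404,620),168)[:2]-h),1))
for q in((376,278),(421,233),(582,398)):
    X=atz(c,C(*q),125)[:2]; print(X.round(1),(Ax@(X-h)).round(1))
E
```

```text
[ 0.2 -0.2]
[595.5 -15.3] [-3.2 20.7]
[601.4  -9.9] [ 2.3 26.5]
[620.5 -33.1] [22.9  4.6]
```

>>> move_arm([
  [[0.1,1.6,0],[0,0,0],0],
  [[0,0,-2],[0,0,0],0],
  [[0,0,-2],[0,0,0],0],
  [[0,0,0],[0,0,0],0],
  [[0,0,0],[0,0,0],0],
])

```text
clock: 9.18
eef_pos: [597.0, -33.8, 136.2]
tool_rot: [-3.141, 0.0, 1.505]
force: [-0.7, -0.9, -0.8]
width: 13.7
gripper_force: 59.0
```

>>> move_arm([
  [[0,0,-1],[0,0,0],0],
  [[0,0,0],[0,0,0],0],
  [[0,0,0],[0,0,0],0],
])

```text
clock: 9.55
eef_pos: [597.1, -33.8, 135.6]
tool_rot: [3.141, 0.0, 1.505]
force: [-1.2, 0.2, 2.6]
width: 14.1
gripper_force: 59.2
```

Seat contact at the expected height (TCP 135.6). Sliding in now.

>>> move_arm([
  [[2,-0.1,0],[0,0,0],0],
  [[2,-0.1,0],[0,0,0],0],
  [[0,0,0],[0,0,0],0],
  [[0,0,0],[0,0,0],0],
])

```text
clock: 10.05
eef_pos: [601.0, -33.9, 135.3]
tool_rot: [3.142, -0.0, 1.505]
force: [-2.3, 1.1, 3.6]
width: 13.9
gripper_force: 59.3
```

>>> move_arm([
  [[1,-0.1,0],[0,0,0],0],
  [[0,0,0],[0,0,0],0],
  [[0,0,0],[0,0,0],0],
])

```text
clock: 10.42
eef_pos: [602.0, -34.1, 135.3]
tool_rot: [3.142, -0.0, 1.505]
force: [-1.9, -0.3, 2.7]
width: 14.2
gripper_force: 59.3
```

>>> move_arm([
  [[1,0,0],[0,0,0],0],
  [[0,0,0],[0,0,0],0],
  [[0,0,0],[0,0,0],0],
])

```text
clock: 10.8
eef_pos: [603.1, -34.1, 135.3]
tool_rot: [3.141, -0.0, 1.505]
force: [-1.3, 0.3, 4.0]
width: 13.8
gripper_force: 59.3
```

>>> move_arm([
  [[0.7,0,0],[0,0,0],0],
  [[0,0,0],[0,0,0],0],
  [[0,0,0],[0,0,0],0],
])

```text
clock: 11.18
eef_pos: [603.2, -34.1, 135.2]
tool_rot: [-3.141, 0.0, 1.505]
force: [-4.3, 0.0, 3.3]
width: 14.0
gripper_force: 59.3
```

>>> move_arm([
  [[0.7,0,0],[0,0,0],0],
  [[0,0,0],[0,0,0],0],
  [[0,0,0],[0,0,0],0],
  [[0,0,0],[0,0,0],0],
])

```text
clock: 11.68
eef_pos: [603.3, -34.1, 135.0]
tool_rot: [-3.139, 0.0, 1.505]
force: [-5.1, -0.3, 3.7]
width: 14.1
gripper_force: 59.4
```

```bash
python3 - <<'E'
from h import *
im=cams.get_image("wrist"); cv2.imwrite('pics/w5.png',im)
s=status.read_state();print(s['eef_pos'],s['force'],s['torque'])
crop(im,184,150,384,300,4,'pics/w5c.png')
E
```

```text
[603.31107388 -34.11187219 134.98428275] [-5.25009095  0.69996614  2.4837541 ] [ 0.05268546  1.1473312  -0.02563437]
```

>>> move_arm([
  [[0.8,0,0],[0,0,0],0],
  [[0,1,0],[0,0,0],0],
  [[0,0,0],[0,0,0],0],
  [[0,0,0],[0,0,0],0],
])

```text
clock: 12.22
eef_pos: [603.4, -34.0, 134.8]
tool_rot: [-3.138, 0.002, 1.505]
force: [-6.6, -0.8, 2.8]
width: 14.1
gripper_force: 59.4
```

>>> move_arm([
  [[0,-1,0],[0,0,0],0],
  [[0,-1,0],[0,0,0],0],
  [[0,0,0],[0,0,0],0],
  [[0,0,0],[0,0,0],0],
])

```text
clock: 12.72
eef_pos: [603.5, -34.2, 134.8]
tool_rot: [-3.138, -0.001, 1.506]
force: [-5.9, 1.5, 4.0]
width: 14.0
gripper_force: 59.4
```

Pressing 5–6.6 N gives no side force, and the ±1 mm side nudges are blocked in both directions. It is bearing on both flanks at x = 603.4, as measured. I'll hold briefly, ease off and let go.

>>> move_arm([
  [[0.4,1,0],[0,0,0],0],
  [[0,0,0],[0,0,0],0],
  [[0,0,0],[0,0,0],0],
  [[0,0,0],[0,0,0],0],
  [[0,0,0],[0,0,0],0],
  [[-1,0,0],[0,0,0],0],
  [[-1,0,0],[0,0,0],0],
  [[0,0,0],[0,0,0],0],
])

```text
clock: 13.72
eef_pos: [603.4, -34.1, 135.3]
tool_rot: [-3.141, 0.0, 1.505]
force: [-4.4, -0.5, 2.9]
width: 14.3
gripper_force: 59.4
```

>>> move_arm([
  [[0,0,0],[0,0,0],0.4],
  [[0,0,0],[0,0,0],0.4],
  [[0,0,0],[0,0,0],0.4],
  [[0,0,0],[0,0,0],0.4],
  [[0,0,0],[0,0,0],0.4],
])

```text
clock: 14.35
eef_pos: [603.7, -34.0, 135.3]
tool_rot: [3.141, -0.0, 1.505]
force: [0.1, 0.7, -0.0]
width: 34.3
gripper_force: 0.0
```

```bash
python3 - <<'E'
import numpy as np
np.set_printoptions(precision=1,suppress=True)
seat=np.array([603.5,-34.9]);ya=-0.066
Rm=np.array([[np.cos(ya),-np.sin(ya)],[np.sin(ya),np.cos(ya)]])
a,b=14,11
def pos(th,gap=0):
    tab=np.array([-14,26])+58*np.array([-np.sin(th),-np.cos(th)])
    u=np.array([-np.cos(th),np.sin(th)])
    return seat+Rm@(tab+(2.5+gap)*u+[a*np.tanh(3*u[0]),b*np.tanh(3*u[1])])
s=pos(2.05,14);print('start',s);prev=s
for th in [2.05]+list(np.arange(1.9,-.01,-.1)):
    p=pos(th); print(round(th,2),p,p-prev); prev=p
E
```

```text
start [563.2  46.2]
2.05 [556.   34.2] [ -7.3 -12. ]
1.9 [549.9  26.8] [-6.1 -7.4]
1.8 [545.5  21.6] [-4.4 -5.2]
1.7 [540.7  16.2] [-4.8 -5.4]
1.6 [535.7  10.8] [-5.  -5.4]
1.5 [531.    5.3] [-4.7 -5.5]
1.4 [527.5  -0.3] [-3.6 -5.6]
1.3 [525.4  -5.9] [-2.1 -5.6]
1.2 [524.8 -11.4] [-0.6 -5.6]
1.1 [525.4 -16.9] [ 0.6 -5.5]
1.0 [527.1 -22.2] [ 1.6 -5.3]
0.9 [529.5 -27.3] [ 2.4 -5.1]
0.8 [532.6 -32.1] [ 3.1 -4.8]
0.7 [536.2 -36.7] [ 3.6 -4.5]
0.6 [540.3 -40.9] [ 4.1 -4.3]
0.5 [544.9 -44.9] [ 4.5 -4. ]
0.4 [549.7 -48.8] [ 4.8 -3.8]
0.3 [554.8 -52.6] [ 5.1 -3.8]
0.2 [560.1 -56.6] [ 5.3 -4. ]
0.1 [565.5 -60.7] [ 5.4 -4.2]
-0.0 [571.  -64.8] [ 5.5 -4.1]
```

>>> move_arm([
  [[0,0,3],[0,0,0],0.4],
  [[0,0,10],[0,0,0],0.4],
  [[0,0,20],[0,0,0],0.4],
  [[0,0,30],[0,0,0],0.4],
  [[0,0,15],[0,0,0],0.4],
  [[0,0,0],[0,0,0],0.4],
  [[0,0,0],[0,0,0],0.4],
])

```text
clock: 15.22
eef_pos: [602.9, -34.2, 212.4]
tool_rot: [-3.14, 0.0, 1.505]
force: [0.5, -0.4, -1.0]
width: 34.2
gripper_force: 0.0
```

```bash
python3 - <<'E'
from h import *
print(status.read_state()['eef_pos'])
cv2.imwrite('pics/w6.png',cams.get_image("wrist"))
E
```

```text
[602.8812328  -34.19731834 212.44570647]
```

View pics/w6.png

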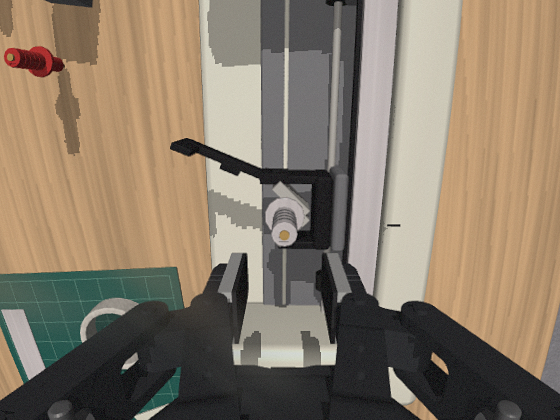

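The holder stands alone in the V at (284,225) with the arm still open and its tab at (183,147). Next I close the fingers and go outside the tab.

>>> move_arm([
  [[-10,20,0],[0,0,0],0],
  [[-10,20,0],[0,0,0],0],
  [[-10,20,0],[0,0,0],0],
  [[-10,20,0],[0,0,0],0],
  [[0,0,-25],[0,0,0],0],
  [[0,0,-25],[0,0,0],0],
  [[0,0,-20],[0,0,0],0],
  [[0,0,-10],[0,0,0],0],
  [[0,0,-5],[0,0,0],0],
  [[0,0,0],[0,0,0],0],
])

```text
clock: 16.52
eef_pos: [563.7, 46.3, 128.6]
tool_rot: [3.141, -0.0, 1.506]
force: [0.8, -0.3, -0.0]
width: 0.3
gripper_force: 0.0
```

>>> move_arm([
  [[-3.5,-6,0],[0,0,0],0],
  [[-3.5,-6,0],[0,0,0],0],
  [[-3,-3.5,0],[0,0,0],0],
  [[-3,-4,0],[0,0,0],0],
  [[-4.5,-5,0],[0,0,0],0],
  [[-5,-5.5,0],[0,0,0],0],
  [[-5,-5.5,0],[0,0,0],0],
  [[0,0,0],[0,0,0],0],
])

```text
clock: 17.52
eef_pos: [535.0, 9.5, 128.2]
tool_rot: [-3.14, 0.001, 1.504]
force: [0.2, 0.8, 0.4]
width: -0.0
gripper_force: 0.0
```

>>> move_arm([
  [[-4.5,-5.5,-1],[0,0,0],0],
  [[-3.5,-5.5,-1],[0,0,0],0],
  [[-2,-5.5,0],[0,0,0],0],
  [[-0.5,-5.5,0],[0,0,0],0],
  [[0.5,-5.5,0],[0,0,0],0],
])

```text
clock: 18.15
eef_pos: [526.0, -17.5, 126.3]
tool_rot: [-3.141, -0.0, 1.505]
force: [0.7, 2.0, 0.1]
width: 0.7
gripper_force: 0.7
```

```bash
python3 - <<'E'
from h import *
c=cam("side"); im=cams.get_image("side"); cv2.imwrite('pics/s7.png',im); im0=cv2.imread('pics/side0.png')
s=status.read_state();print(s['eef_pos'],s['force'])
# old tab place now bright? compare old tab pixels
u,v=267,216
print(im0[v-4:v+5,u-4:u+5].mean(2).astype(int)[::4,::4],im[v-4:v+5,u-4:u+5].mean(2).astype(int)[::4,::4])
seat=np.array([603.5,-34.9]);ya=-0.066;Rm=np.array([[np.cos(ya),-np.sin(ya)],[np.sin(ya),np.cos(ya)]])
for th in np.arange(.6,2.2,.1):
    row=[]
    for r in (25,32,39,46):
        q=seat+Rm@(np.array([-14,26])+r*np.array([-np.sin(th),-np.cos(th)])); x,y=proj(c,[*q,118]).round().astype(int); row.append(int(im[y,x].mean()))
    print(round(th,1),row)
E
```

```text
[526.07907071 -18.4873664  126.25069816] [ 1.10933677  1.68802323 -0.44078149]
[[ 47  56 170]
 [165  45 170]
 [171 102 170]] [[147 177 177]
 [176 177 177]
 [176 177 177]]
0.6 [79, 83, 46, 41]
0.7 [82, 63, 60, 55]
0.8 [82, 63, 58, 68]
0.9 [48, 57, 57, 84]
1.0 [36, 40, 58, 87]
1.1 [36, 36, 40, 84]
1.2 [38, 39, 41, 90]
1.3 [37, 36, 36, 41]
1.4 [36, 36, 42, 70]
1.5 [36, 57, 76, 168]
1.6 [58, 73, 92, 177]
1.7 [74, 89, 84, 174]
1.8 [89, 89, 70, 173]
1.9 [89, 90, 65, 174]
2.0 [89, 90, 87, 147]
2.1 [91, 91, 88, 89]
```

The tab's old place is clear and the bar is now at about 1.2 rad with 2 N, so it is following. Continuing round.

>>> move_arm([
  [[1.5,-5,0],[0,0,0],0],
  [[2.5,-5,0],[0,0,0],0],
  [[3,-5,0],[0,0,0],0],
  [[3.5,-4.5,0],[0,0,0],0],
  [[4,-4.5,0],[0,0,0],0],
  [[4.5,-4,0],[0,0,0],0],
  [[5,-4,0],[0,0,0],0],
])

```text
clock: 19.08
eef_pos: [550.3, -49.2, 126.3]
tool_rot: [-3.141, -0.0, 1.505]
force: [-1.1, 1.5, 0.1]
width: 0.2
gripper_force: 0.8
```

>>> move_arm([
  [[5,-3.5,0],[0,0,0],0],
  [[5,-3.5,0],[0,0,0],0],
  [[5,-2,0],[0,0,0],0],
  [[0,0,0],[0,0,0],0],
])

```text
clock: 19.58
eef_pos: [565.7, -58.6, 126.3]
tool_rot: [3.141, 0.0, 1.505]
force: [0.4, -0.3, 0.4]
width: 0.1
gripper_force: 0.0
```

>>> move_arm([
  [[2,-4,0],[0,0,0],0],
  [[2,-2,0],[0,0,0],0],
  [[2,0,0],[0,0,0],0],
  [[0,0,0],[0,0,0],0],
])

```text
clock: 20.08
eef_pos: [570.9, -64.7, 126.3]
tool_rot: [-3.141, 0.001, 1.505]
force: [-0.3, -1.5, -0.1]
width: -0.1
gripper_force: 0.7
```

>>> move_arm([
  [[2,0,0],[0,0,0],0],
  [[2,0,0],[0,0,0],0],
  [[0,0,0],[0,0,0],0],
])

```text
clock: 20.45
eef_pos: [572.0, -64.9, 125.6]
tool_rot: [-3.135, 0.002, 1.505]
force: [-7.0, -0.5, 2.7]
width: 0.3
gripper_force: 3.6
```

A firm stop at x ≈ 571.5 with 7 N, where a shut arm was predicted (571). One small extra push, then back off and check.

>>> move_arm([
  [[1,0,0],[0,0,0],0],
  [[0,0,0],[0,0,0],0],
  [[0,0,0],[0,0,0],0],
])

```text
clock: 20.82
eef_pos: [572.1, -64.9, 125.5]
tool_rot: [-3.133, 0.002, 1.505]
force: [-9.4, -1.1, 3.7]
width: 0.1
gripper_force: 4.3
```

>>> move_arm([
  [[-6,0,0],[0,0,0],0],
  [[-10,0,0],[0,0,0],0],
  [[-10,0,0],[0,0,0],0],
  [[0,0,20],[0,0,0],0],
  [[0,0,40],[0,0,0],0],
  [[0,0,40],[0,0,0],0],
  [[50,30,0],[0,0,0],0],
  [[0,0,0],[0,0,0],0],
  [[0,0,0],[0,0,0],0],
])

```text
clock: 21.95
eef_pos: [599.3, -34.1, 225.8]
tool_rot: [-3.14, 0.0, 1.506]
force: [0.1, -1.1, -0.4]
width: 0.3
gripper_force: 0.0
```

```bash
python3 - <<'E'
from h import *
c=cam("wrist"); im=cams.get_image("wrist"); s=status.read_state();print(s['eef_pos'],s['force'],s['qd'].max())
seat=np.array([603.5,-34.9]);ya=-0.066;Rm=np.array([[np.cos(ya),-np.sin(ya)],[np.sin(ya),np.cos(ya)]])
# bright holder top at z 163 and its brass centre
x,y=proj(c,[*seat,163]);print('expect head top',x,y)
hsv=cv2.cvtColor(im,cv2.COLOR_BGR2HSV); X,Y=int(x)-25,int(y)-25; w=hsv[Y:Y+50,X:X+50]
m=((w[...,1]>90)&(w[...,0]>12)&(w[...,0]<32)&(w[...,2]>90)); ys,xs=np.nonzero(m)
if len(xs): uv=(np.median(xs)+X,np.median(ys)+Y);print(len(xs),uv,Rm.T@(atz(c,uv,163)[:2]-seat))
# tab top (dark) : map of brightness in cutter frame at z=139 along x around y=-32
for yy in (-38,-32,-26):
    print(yy,[int(im[tuple(proj(c,[*(seat+Rm@np.array([xx,yy])),139]).round().astype(int)[::-1])].mean()) for xx in range(-28,2,2)])
E
```

```text
[598.97248717 -34.6489307  225.79992941] [0.68290694 0.36093493 0.01714126] 0.008747077373954611
expect head top 290.81362427336387 225.8983192013924
63 (np.float64(290.0), np.float64(227.0)) [-0.51965854 -0.75526709]
-38 [195, 197, 75, 68, 69, 69, 72, 121, 120, 118, 126, 33, 30, 41, 122]
-32 [196, 197, 195, 197, 196, 185, 23, 120, 119, 121, 120, 20, 35, 44, 119]
-26 [196, 200, 194, 198, 195, 179, 23, 39, 17, 78, 74, 76, 72, 134, 82]
```

```bash
python3 - <<'E'
from h import *
c=cam("wrist"); im=cams.get_image("wrist").mean(2)
seat=np.array([603.5,-34.9]);ya=-0.066;Rm=np.array([[np.cos(ya),-np.sin(ya)],[np.sin(ya),np.cos(ya)]])
for z in(139,118):
  print(z,'cols x -30..10 step 2')
  for yy in range(34,-50,-4):
    print('%4d '%yy,''.join('%4d'%im[tuple(proj(c,[*(seat+Rm@np.array([xx,yy])),z]).round().astype(int)[::-1])] for xx in range(-30,12,2)))
E
```

```text
139 cols x -30..10 step 2
  34   195 200 199 202 199 197 201  11  29  21  15  32  33  28  32  34  45  35  45  56  59
  30   197 196 197 199 198 198 135  31  28  34  28  25  33  28  25  32  40  28  35  34  36
  26   197 199 198 199 197 197 193  23  26  26  25  32  35 165  69  35  26  16  11  22  16
  22   199 196 199 200 196 198 199  48  27  27  70 160 164 161 164 161  86  78 113 110 111
  18   200 198 199 199 198 196 202  45  30  33  71 111 114 164 162 164 161 160 109  58  77
  14   197 198 199 198 200 199 201  31  30  30  14 123 186 176 182 178 173 173 170 154 112
  10   198 197 199 198 194 197 200  31  24 109 180 182 182 179 168 165 176 172 178 174 149
   6   195 197 199 196 198 197 202  54  81 176 179 176  86 101 107 124  92  97 123 174 177
   2   199 196 195 195 198 198 200  64  84 178 178 105  76  95 101 125  80 113  86 180 177
  -2   200 198 195 197 198 196 198  47  28 183 179  66 120 182 178 176 178 176 108 150 177
  -6   196 196 199 198 197 199 180  66  32  17 149 132 176 179 119 121 144 174 176 102  74
 -10   198 197 195 198 196 196 183  84  32  18  73 156 172 172 127 124 12
[... 2073 characters left out ...]
199 116  30  24  18  73 175 172 172 127 126 126 154 175 180   7
 -22   195 197 196 195 199 199 105  31  34  20  96 131 183 168 133 130 135 175 179  88  14
 -26   199 195 197 197 195 195 103  23  27  24  83  77  87 115  52  76  38   8  20  34  22
 -30   199 195 196 198 195 199 145  21  17  21  79  76  77  69 105 100  75  81  80  78  77
 -34   198 199 197 196 198 198  53  32  31  19  81  77  76  73 114 107  74  77  73  77  75
 -38   192 197 194 195 196 196  44  25  20  40  72  79  74  77 131  95  71  71  78  73  73
 -42   198 194 198 197 197 196  45 125 119 117 122 108  36  34  39 121 119 119 120  74  73
 -46   195 197 195 194 195 198  66 123 120 118 121 110  32  38  37 120 118 118 122  89  78
```

At the bar's height it runs straight along y, at x = −17 to −11, and ends at y ≈ −38. That is the shut pose. The holder is at the seat to within the measurement error, and the arm is clear.

```bash
python3 -c "
from h import *
print(ctrl.finish_job())"
```

```text
the job is handed in; nothing more can be done
None
```

The blade holder is seated fully home in the V, the clamp arm is swung shut across it, and the job is handed in at about 22 s; no verdict came back, so the result rests on my own force and camera checks.

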